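# Try the new stay on the green locker

### The arm

A 6-joint arm with a two-finger parallel gripper is mounted at the origin on the work surface. World frame = base frame: x ahead of the robot, y to its left, z up, the work surface at z = 0. Lengths are in m, angles in degrees, forces in N, time in s.
With the tool pointing down it reaches from about 0.275 to 0.825 m from the base axis. Payload 4.9 kg.
Tool frame: the origin (TCP) lies at the very end of the fingers, on their centre line; the grasp point (between the pads) lies 19 mm behind it; z points along the fingers, y is the direction in which the jaws open and shut (so a half turn about z gives the same grasp; the last joint's range is limited). The gripper opens to 85 mm and grips with 20 to 120 N. Pads are 22 mm wide; open, the fingers measure 114 mm over their backs; the gripper's body (76 mm by 85 mm) begins 54 mm behind the grasp point. The pads swing forward as they close: fully open they stand 13 mm farther back than shut.
Start: joints at [55.565, 18.69, -11.035, 60.275, 0, 82.311], TCP at [0.248, 0.491, 0.231] pointing down, gripper open.
Joint ranges: [-152.03, 152.03], [-55.5, 102.48], [-74.3, 77.21], [-110.64, 120.58], [-84.22, 78.4], [-180, 180]. Speed limits (degrees/s): [147.25, 147.25, 180, 180, 180, 180].

### API

Orientations are given as a 3x3 rotation matrix whose columns are the frame's x, y, z axes.
In Python, from bench import sensors, cams, ticket gives the robot as it stands.
- The arm moves only by the shell command python3 -m crank 'ROWS' [OPENING] [FORCE]. ROWS is JSON, a list of rows, each a list of 2 entries, a list of its own where there are three numbers: the shift along the tool's x, y, z in mm, then the turn about the tool's z in rad. A call has 1 to 12 rows; each row shifts and turns the pose as measured when the row begins, along the tool's axes as they then stand; what a row does not reach is not made up. A row lasts 1/12 s, in which the tool goes at most 41.7 mm and 7.16 degrees, less where a joint would pass 70% of its speed; a pose out of reach is approached as far as the arm can. A call with a gripper value outside its range is refused whole. OPENING is the closure, from 0 (fully open) to 1 (shut), set as the call begins (- or left out, the last holds). The fingers move at their own pace and stop on an object; FORCE is the grip in N (left out, the last holds). Time passes only in rows, so rows that do not move let the fingers close. It gives the time, the measured TCP pose, the force and the opening at its end, in the units of the state.
- sensors.state(): the state, without advancing time (a new reading comes with each control period).
- cams.capture(name): name is "side" or "top" or "wrist"; returns a dict with "pixels" (480x640x3 uint8, red, green, blue), "fx", "fy", "cx", "cy" (pixels), "distortion" ([k1, k2, p1, p2, k3] as OpenCV has them; the pictures are not rectified), "rvec" (rotation vector, rad) and "tvec" (3), from world to camera coordinates, as OpenCV has them. Camera axes: x right, y down, z forward; pixel columns grow to the right and rows downward; lengths in m; the calibration is good to about 2 mm. A picture is of the moment at which its call begins. There is no depth.
- ticket.close_job(): hands the job in, once; it reports no verdict.
The state is a dict: "time": time; "joint_positions": joint angles; "dq": joint speeds; "effort": joint torques, N m; "ee_pos": TCP position; "tool_rot": TCP orientation; "force": force on the tool from outside, world axes, zero at the start; "ft_torque": the same for the moment, N m; "width": finger opening in m.
Only numpy, scipy, OpenCV 4.12 (cv2) and the standard library are available. Lean on these libraries where they do the work, as an engineer would, in place of code of your own. Each camera call takes 0.05 s, during which the arm holds its last target.

### The job

A new locking stay has been fitted to the bench locker with the green lift-up door. Try it out: raise that door until the stay locks, let go so that the door holds itself up for a moment, then press down the yellow release tab on top of that locker and let the door sink shut on its damper. Keep the red door shut, and leave the jar and the tin where they stand.

Things in the scene. Friction and masses are not known exactly. Their poses are not given: they have to be found in the camera images.
- green_locker: Bench locker of light wood with a green lift-up door, 220 mm wide, hinge line at 230 mm. Its front faces -x of its own axes (the robot, give or take its yaw): x level into the locker, z up. The shut door leans back, 30 degrees from upright, hinged along its top edge. Origin: on the bench, straight below the middle of the hinge line.
- green_handle (a point): Middle of the green door's handle: level bar along the point's y with a freely revolving grip sleeve, 14 mm thick, 85 mm long, centre 45 mm off the door's face, on a thin post at each end; 140 mm above the bench when shut, 280 mm raised. The point has the locker's axes when shut and turns with the door; in these axes the hinge line (parallel to y) lies 104 mm along +x and 90 mm along +z from here.
- green_door (a joint): Green door's angle: 0 shut, growing as the handle swings towards the robot and up; stop at 1.25 rad. Behind the hinge an arm with a pin snaps under the stay's spring hook at about 1.05 rad (slight resistance from 0.7; raise it to about 1.15). Let go, it then rests at about 1.03. Unlocked, it sinks shut by its own weight (door about 0.4 kg) on a damper, in 2 s or so.
- green_tab (a point): Press point on top of the yellow release tab on the green locker's roof, behind the hinge: level plate 30 mm wide, reaching 17 mm back (+x) and 39 mm forward (to the hook) of this point, 236 mm above the bench. Locker's axes at rest. Pushed straight down 14 to 18 mm with about 2 to 5 N it swings the hook off the pin; it springs back when released.
- green_catch (a joint): Angle of that tab with its hook: 0 at rest (locking), growing as the tab is pressed; pin freed at about 0.22 rad, stop at 0.5 rad. The press point sinks about 5.3 mm per 0.1 rad.
- red_door (a joint): Bystander: angle of the red door of the other locker, of the same make, beside the green one; 0 shut. To be left shut.
- jar: Bystander: closed green glass jar with black cap, 68 mm across, 85 mm high; origin at the centre of its underside.
- tin: Bystander: metal tin with a red band, 72 mm across, 100 mm high; origin at the centre of its underside.

How it is judged (in metres and radians):
On the way, in this order (a step that is already met when the one before it is completed fails the run):
1. the green door is raised, locked by its stay and let go (the gripper 70 mm or more away from the handle), and stays up (value of joint green_door between 0.95 and 1.12 rad and value of joint green_catch below 0.1 rad and distance between the grasp point and green_handle above 0.07 m and contact force between each of the arm, the fingers and green_door below 0.3 N), for 0.4 s.
2. the release tab is pressed, with the door not held (value of joint green_catch above 0.12 rad and value of joint green_door above 0.7 rad and distance between the grasp point and green_handle above 0.07 m and contact force between the fingers and green_door below 0.3 N), for 0.02 s.
At the end, for the whole second after the job is handed in: The green door is shut again (within 0.06 rad) and at rest, its release tab has sprung back (within 0.06 rad), and the red door is shut (value of joint each of green_door, green_catch, red_door below 0.06 rad and velocity of joint green_door between -0.05 and 0.05 rad/s); the robot touches nothing.
It fails at once if the red locker's door is opened (value of joint red_door above 0.15 rad).
It fails at once if the jar is pushed away or tipped (distance of jar from where it was at the start of the episode above 0.03 m or angle between jar's own z axis and vertical above 0.3 rad).
It fails at once if the tin is pushed away or tipped (distance of tin from where it was at the start of the episode above 0.03 m or angle between tin's own z axis and vertical above 0.3 rad).
It also fails if it takes over 58 s, if anything falls off the work surface, if the arm or the gripper's body presses on something with over 40 N, if the wrist force passes 120 N, or if a joint passes its speed limit or range.

## Working session

There is one attempt and no reset: what is moved stays moved. The work goes in short steps, Python scripts to look and compute and a shell command to move; the robot and the scene stay as the last step left them, time stands still between calls to the robot, and variables do not carry over. Pictures are saved under pics/ and viewed, and the job is handed in when it is done.

```bash
ls; mkdir -p pics
python3 - <<'E'
from bench import sensors,cams
import cv2,numpy as np
s=sensors.state()
for k in s: print(k,np.round(s[k],4).tolist())
for n in ["side","top","wrist"]:
    c=cams.capture(n); cv2.imwrite(f"pics/a_{n}.png",c["pixels"][:,:,::-1])
    R=cv2.Rodrigues(np.array(c["rvec"]))[0]; print(n,c["fx"],c["fy"],c["cx"],c["cy"],c["distortion"],"pos",-R.T@np.array(c["tvec"]),"fwd",R[2])
E
```

```text
pics
time 0.0
joint_positions [55.5648, 18.7316, -11.0912, 60.2742, -0.0006, 82.3099]
dq [0.0649, -0.11, 0.0056, -0.0283, 0.0967, -0.0408]
effort [0.001, -44.3402, 26.2439, 0.0155, -0.0, -0.0]
ee_pos [0.2472, 0.4907, 0.2305]
tool_rot [[-0.893, 0.45, -0.0009], [0.45, 0.893, -0.0014], [0.0002, -0.0017, -1.0]]
force [0.5233, 0.3335, -0.2649]
ft_torque [0.0223, -0.0155, -0.002]
width 0.0854
side 499.057633402377 499.057633402377 313.9161130811741 240.8644856553031 [-0.02727002  0.          0.          0.          0.        ] pos [ 0.17817515 -0.49539085  0.74800439] fwd [ 0.38965772  0.66119886 -0.6410795 ]
top 477.5522454664862 477.5522454664862 323.71000886062325 240.03577796206977 [-0.05485072  0.          0.          0.          0.        ] pos [0.44344055 0.1124528  0.95381272] fwd [ 0.10203507  0.00243527 -0.99477782]
wrist 363.83610957095226 363.83610957095226 313.92888602096576 236.78939737606035 [-0.0175369  0.         0.         0.         0.       ] pos [0.1803304  0.52495082 0.37338195] fwd [ 0.25861877 -0.13198281 -0.95692051]
```

View pics/a_side.png

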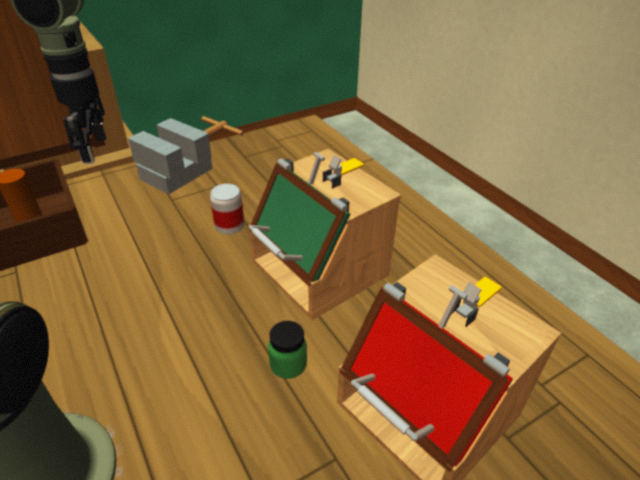

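View pics/a_top.png

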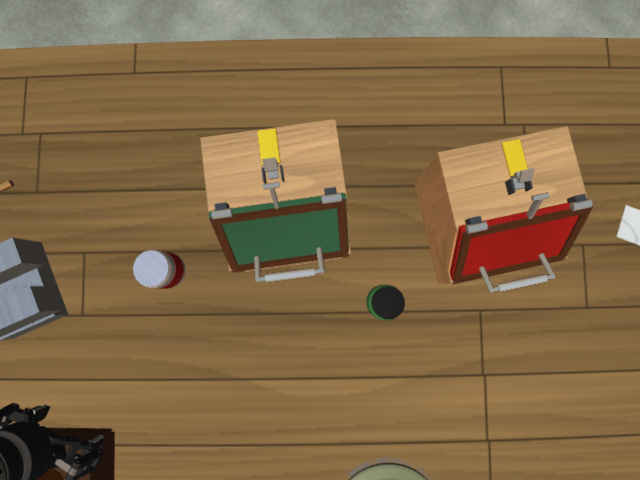

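View pics/a_wrist.png

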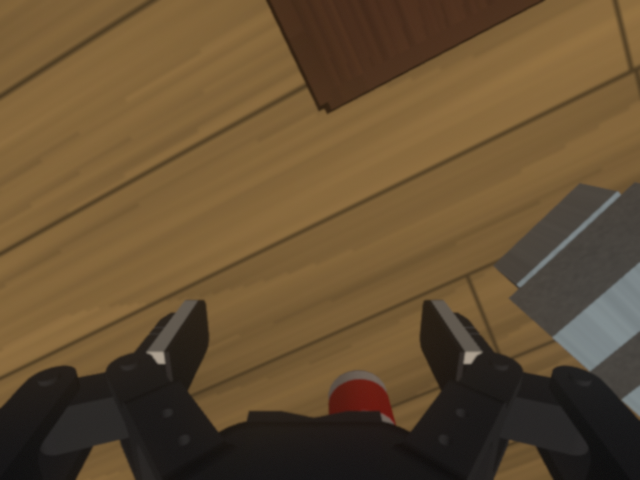

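The side view shows the green locker at about (320,230) with its handle at (267,240). The top view shows the green handle's sleeve at about (288,275), the yellow tab at (268,147), the tin at (153,268) and the jar at (386,302). Next I'll measure these, checking across the two views.

```bash
cat > h.py <<'E'
import cv2,numpy as np
from bench import cams,sensors
def cal(c):
    K=np.array([[c["fx"],0,c["cx"]],[0,c["fy"],c["cy"]],[0,0,1]]);R=cv2.Rodrigues(np.array(c["rvec"],float))[0]
    return K,np.array(c["distortion"],float),R,-R.T@np.array(c["tvec"],float)
def ray(c,p):
    K,D,R,o=cal(c);u=cv2.undistortPoints(np.array([[p]],float),K,D)[0,0]
    d=R.T@np.array([u[0],u[1],1]);return o,d/np.linalg.norm(d)
def onz(c,p,z):
    o,d=ray(c,p);return o+d*(z-o[2])/d[2]
def tri(c1,p1,c2,p2):
    o1,d1=ray(c1,p1);o2,d2=ray(c2,p2)
    t=np.linalg.lstsq(np.stack([d1,-d2],1),o2-o1,rcond=None)[0]
    a,b=o1+d1*t[0],o2+d2*t[1];return (a+b)/2,np.linalg.norm(a-b)
def proj(c,X):
    K,D,R,o=cal(c);return cv2.projectPoints(np.array(X,float).reshape(-1,1,3),np.array(c["rvec"],float),np.array(c["tvec"],float),K,D)[0][:,0]
E
python3 - <<'E'
from h import *
for n in ["side","top"]:
    c=cams.capture(n);im=c["pixels"];hsv=cv2.cvtColor(im,cv2.COLOR_RGB2HSV)
    y=cv2.inRange(hsv,(24,200,150),(33,255,255))
    k,l,st,ce=cv2.connectedComponentsWithStats(y)
    for i in range(1,k):
        if st[i,4]>40:
            cn=cv2.findContours((l==i).astype(np.uint8),0,2)[0][0]
            print(n,st[i],ce[i],cv2.boxPoints(cv2.minAreaRect(cn)).round(1).tolist())
            print([onz(c,p,.236).round(4).tolist() for p in cv2.boxPoints(cv2.minAreaRect(cn))])
    b=(230,140,420,300) if n=="side" else (190,110,360,290)
    crop=im[b[1]:b[3],b[0]:b[2]];cv2.imwrite(f"pics/b_{n}.png",cv2.resize(crop[:,:,::-1],None,fx=4 if n=="side" else 3.3,fy=4 if n=="side" else 3.3,interpolation=2)[:600,:800])
E
```

```text
side [341 158  22  15 172] [350.23837209 164.44767442] [[338.5, 163.89999389648438], [358.70001220703125, 155.3000030517578], [362.3999938964844, 163.8000030517578], [342.20001220703125, 172.5]]
[[0.6505, 0.2118, 0.236], [0.7037, 0.2196, 0.236], [0.6912, 0.1886, 0.236], [0.6396, 0.1818, 0.236]]
side [476 277  25  28 340] [486.54117647 288.7       ] [[467.0, 291.20001220703125], [488.6000061035156, 272.70001220703125], [500.6000061035156, 286.70001220703125], [479.0, 305.20001220703125]]
[[0.6222, -0.1747, 0.236], [0.6774, -0.1624, 0.236], [0.6709, -0.1927, 0.236], [0.6174, -0.2034, 0.236]]
top [503 139  24  36 518] [514.24324324 155.66409266] [[502.6000061035156, 142.39999389648438], [518.5999755859375, 138.39999389648438], [526.5999755859375, 170.39999389648438], [510.6000061035156, 174.39999389648438]]
[[0.6655, -0.1667, 0.236], [0.6718, -0.1924, 0.236], [0.6206, -0.2017, 0.236], [0.6145, -0.1761, 0.236]]
```

Run:
```python
from h import *
c=cams.capture("top");im=c["pixels"];hsv=cv2.cvtColor(im,cv2.COLOR_RGB2HSV)
print(hsv[147,268],hsv[150,514])
y=cv2.inRange(hsv,(22,200,190),(34,255,255))
k,l,st,ce=cv2.connectedComponentsWithStats(y)
for i in range(1,k):
    if st[i,4]>40:
        cn=cv2.findContours((l==i).astype(np.uint8),0,2)[0][0]
        b=cv2.boxPoints(cv2.minAreaRect(cn));print(st[i],ce[i],b.round(1).tolist());print([onz(c,p,.236).round(4).tolist() for p in b])
```

```text
[ 26 196 228] [ 25 202 227]
[502 139  25  37 543] [513.8839779  155.85451197] [[501.8999938964844, 142.5], [518.5999755859375, 138.39999389648438], [526.7999877929688, 171.3000030517578], [510.1000061035156, 175.5]]
[[0.6653, -0.1655, 0.236], [0.6718, -0.1924, 0.236], [0.6191, -0.202, 0.236], [0.6128, -0.1752, 0.236]]
```

View pics/b_side.png

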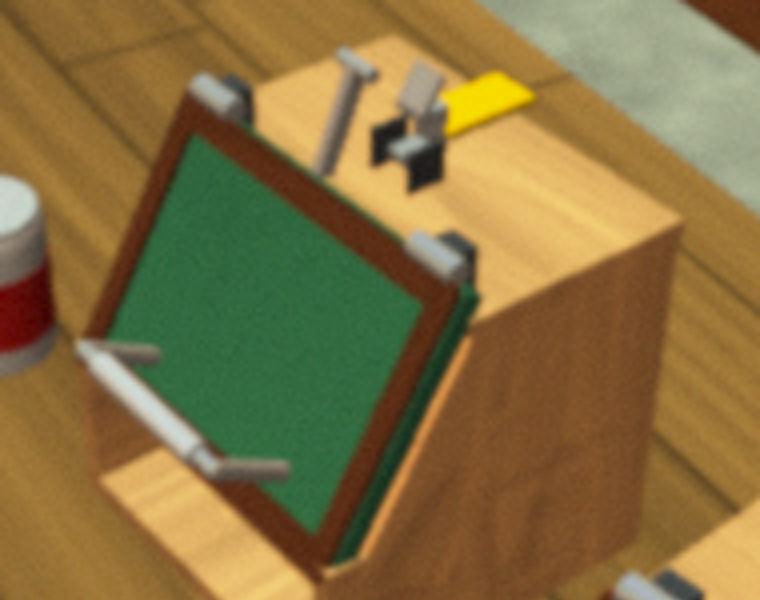

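View pics/b_top.png

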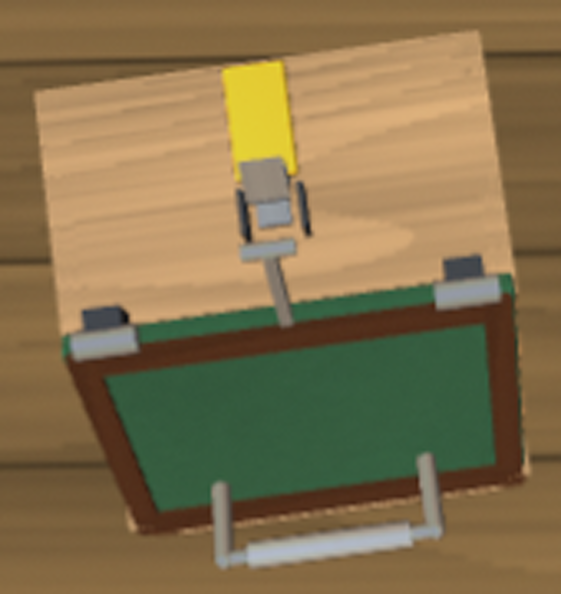

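The zooms show the green handle sleeve running from (265,277) to (314,272) in the top view, and from about (255,230.5) to (278.7,252.5) in the side view. The tab is clear in both. The stay's arm rises from the hinge at the middle of the door.

Run:
```python
from h import *
t=cams.capture("top");s=cams.capture("side");im=t["pixels"];hsv=cv2.cvtColor(im,cv2.COLOR_RGB2HSV)
y=cv2.inRange(hsv,(24,185,190),(34,255,255))[110:200,190:360]
n,l,st,ce=cv2.connectedComponentsWithStats(y);i=1+np.argmax(st[1:,4])
cn=cv2.findContours((l==i).astype(np.uint8),0,2)[0][0]
b=cv2.boxPoints(cv2.minAreaRect(cn))+[190,110];print(st[i],b.round(1).tolist());print("tab corners",[onz(t,p,.236).round(4).tolist() for p in b])
print("bar top",[onz(t,p,.14).round(4) for p in [(265.2,277),(314.2,271.8),(257.3,280.3),(322.7,270.6)]])
for a,b_ in [((265.2,277),(255,230.5)),((314.2,271.8),(278.7,252.5)),((257.3,280.3),(251.3,227)),((322.7,270.6),(283,257))]: print("tri",tri(t,a,s,b_))
# hinge knuckles centres, top crop (104,343),(468,293)
h=[(190+104/3.3,110+343/3.3),(190+468/3.3,110+293/3.3)]
hs=[(230+215/4,140+95/4),(230+436/4,140+257/4)]
for a,b_ in zip(h,hs): print("hinge",onz(t,a,.235),tri(t,a,s,b_))
# base front corners and roof
# tab rear corners tri
for a,b_ in [((190+223/3.3,110+68/3.3),(230+497/4,140+70/4)),((190+283/3.3,110+60/3.3),(230+537/4,140+97/4))]: print("tabrear",tri(t,a,s,b_))
print("pin crossbar",tri(t,(190+268/3.3,110+249/3.3),s,(230+357/4,140+63/4)))
print("hook plate",tri(t,(190+264/3.3,110+180/3.3),s,(230+420/4,140+88/4)))
for nm,p,z in [("tin",(152,268.5),.1),("jar",(386.5,302),.085)]: print(nm,onz(t,p,z))
```

```text
[ 68  19  22  33 510] [[257.2, 130.4], [274.9, 128.0], [279.3, 160.8], [261.6, 163.2]]
tab corners [[0.6901, 0.215, 0.236], [0.6933, 0.1873, 0.236], [0.6408, 0.1807, 0.236], [0.6376, 0.2081, 0.236]]
bar top [array([0.4652, 0.215 , 0.14  ]), array([0.4728, 0.1315, 0.14  ]), array([0.4598, 0.2285, 0.14  ]), array([0.4746, 0.117 , 0.14  ])]
tri (array([0.4645855 , 0.21516196, 0.14098423]), np.float64(0.0013717522274707611))
tri (array([0.47263608, 0.13139958, 0.143917  ]), np.float64(0.00011218193888766625))
tri (array([0.46073764, 0.22774327, 0.14248687]), np.float64(0.002081813612149142))
tri (array([0.47426133, 0.11707013, 0.14319439]), np.float64(0.0005717171807414724))
hinge [0.55969784 0.26963693 0.235     ] (array([0.55974516, 0.27005812, 0.23347404]), np.float64(0.0004349182886553315))
hinge [0.58028876 0.10085431 0.235     ] (array([0.58071194, 0.10082307, 0.23271697]), np.float64(2.5124109709027106e-05))
tabrear (array([0.68901663, 0.21408609, 0.23796265]), np.float64(1.803357747139495e-05))
tabrear (array([0.69346074, 0.18593015, 0.23567674]), np.float64(0.0006989402261572101))
pin crossbar (array([0.59174325, 0.18803101, 0.28343998]), np.float64(0.0002758548237244987))
hook plate (array([0.62965616, 0.19279345, 0.25644437]), np.float64(0.00021209046759076538))
tin [0.48435799 0.42476159 0.1       ]
jar [0.41819927 0.00285296 0.085     ]
```

Measurements agree with the given sizes: 84 mm sleeve, bar at 141–144 mm, and handle to hinge 103 mm. Yaw is about 6.9°, the handle is at (0.468, 0.173, 0.140) and the press point is at about (0.6746, 0.1985, 0.236). I'll turn the tool first and narrow the jaws.

```bash
python3 -m crank '[[[0,0,0],0.12],[[0,0,0],0.12],[[0,0,0],0.12],[[0,0,0],0.12],[[0,0,0],0.12],[[0,0,0],0.12],[[0,0,0],0.12],[[0,0,0],0.12],[[0,0,0],0.1]]' 0.62 30
cat >> h.py <<'E'
def goto(P,yaw=6.9):
    s=sensors.state();R=np.array(s["tool_rot"]);p=np.array(s["ee_pos"])
    a=np.degrees(np.arctan2(R[1,1],R[0,1]))
    print("t",s["time"],"pos",p.round(4),"yaw",round(a,2),"turn",np.radians(a-yaw).round(4),"shift mm",(R.T@(np.array(P)-p)*1000).round(1),"F",np.round(s["force"],1),"w",s["width"])
E
python3 -c "
from h import *
goto((.4665,.173,.25))"
```

```text
time: 1.15
ee_pos: [0.2473, 0.4909, 0.231]
tool_rot: [[-0.0, 1.0, -0.0], [1.0, 0.0, -0.001], [-0.001, -0.0, -1.0]]
force: [0.3, -0.1, -0.1]
width: 0.0326
t 1.15 pos [0.2473 0.4909 0.231 ] yaw 0.01 turn -0.1203 shift mm [-318.   219.1  -18.9] F [ 0.3 -0.1 -0.1] w 0.03264561074133886
```

```bash
python3 -m crank '[[[0,0,0],-0.12],[[-31,16,-2],0],[[-31,16,-2],0],[[-31,16,-2],0],[[-31,16,-2],0],[[-31,16,-2],0],[[-31,16,-2],0],[[-31,16,-2],0],[[-31,16,-2],0],[[-31,16,-2],0],[[-31,16,-2],0],[[-31,16,0],0]]'
python3 -c "
from h import *
goto((.4665,.173,.25))"
```

```text
time: 2.15
ee_pos: [0.4696, 0.1669, 0.252]
tool_rot: [[-0.135, 0.991, 0.003], [0.991, 0.135, 0.004], [0.003, 0.003, -1.0]]
force: [0.8, 0.5, 0.1]
width: 0.0327
t 2.15 pos [0.4696 0.1669 0.252 ] yaw 7.73 turn 0.0145 shift mm [ 6.5 -2.2  2. ] F [0.8 0.5 0.1] w 0.03265074665234759
```

```bash
python3 -m crank '[[[6,-2,2],0.014],[[0,0,35],0],[[0,0,20],0],[[0,0,0],0]]'
python3 - <<'E'
from h import *
goto((.4665,.173,.123))
for n in ["top","side","wrist"]:
    c=cams.capture(n);im=c["pixels"]
    if n!="wrist":
        im=im[110:300,190:360] if n=="top" else im[140:300,200:390]
        im=cv2.resize(im,None,fx=3,fy=3,interpolation=2)
    cv2.imwrite(f"pics/c_{n}.png",im[:,:,::-1])
E
```

```text
time: 2.48
ee_pos: [0.4744, 0.1658, 0.1956]
tool_rot: [[-0.104, 0.994, 0.011], [0.995, 0.104, 0.003], [0.002, 0.012, -1.0]]
force: [-0.1, 0.3, 0.3]
width: 0.0321
t 2.4833 pos [0.4744 0.1658 0.1956] yaw 5.98 turn -0.016 shift mm [ 7.8 -7.9 72.5] F [-0.1  0.3  0.3] w 0.03208164770016952
```

View pics/c_side.png

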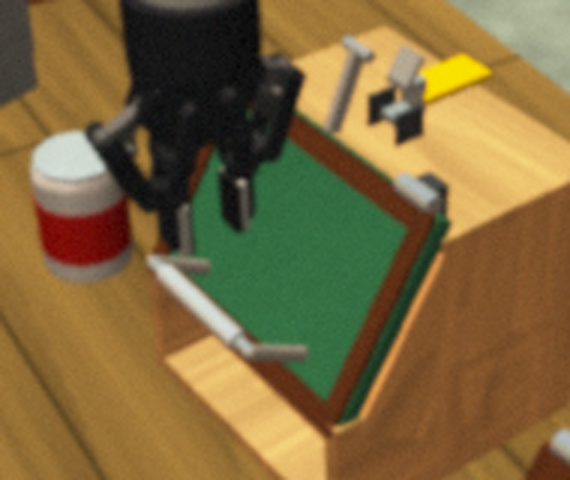

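View pics/c_wrist.png

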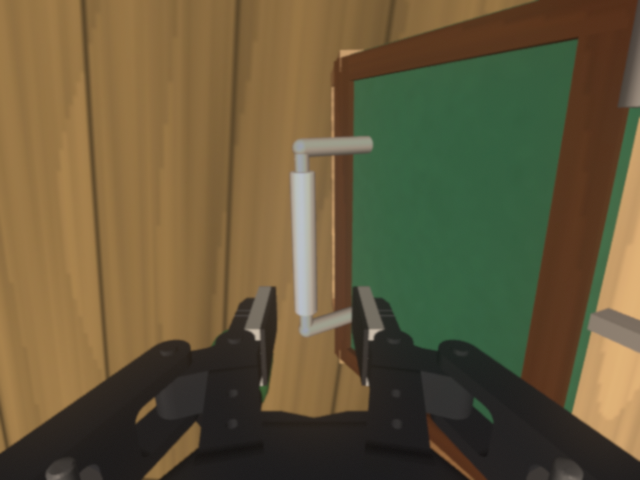

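The wrist view shows the sleeve at about columns 293–315, left of the centre between the fingers (about 315). That agrees with the computed −8 mm shift. I'll correct it, settle and check.

```bash
python3 -m crank '[[[8,-8,0],-0.016],[[0,0,0],0],[[0,0,0],0]]'
python3 -c "
from h import *
goto((.4665,.173,.123))"
```

```text
time: 2.88
ee_pos: [0.4677, 0.1762, 0.2025]
tool_rot: [[-0.125, 0.992, 0.021], [0.992, 0.125, 0.005], [0.003, 0.021, -1.0]]
force: [0.4, 0.9, 0.4]
width: 0.0325
t 2.8833 pos [0.4677 0.1762 0.2025] yaw 7.2 turn 0.0052 shift mm [-3.2 -3.3 79.5] F [0.4 0.9 0.4] w 0.03249087519175284
```

```bash
python3 -m crank '[[[-2,-2,10],0],[[0,0,15],0],[[0,0,15],0],[[0,0,5],0],[[0,0,0],0]]'
python3 -c "
from h import *
goto((.4665,.173,.123))"
```

```text
time: 3.3
ee_pos: [0.4693, 0.1771, 0.1616]
tool_rot: [[-0.13, 0.991, 0.031], [0.992, 0.13, 0.008], [0.004, 0.032, -0.999]]
force: [-0.0, -0.3, 0.8]
width: 0.0324
t 3.3 pos [0.4693 0.1771 0.1616] yaw 7.46 turn 0.0097 shift mm [-3.8 -4.6 38.4] F [-0.  -0.3  0.8] w 0.03243675881794676
```

```bash
python3 -m crank '[[[-3,-5,12],0.01],[[0,-1,12],0],[[0,-1,10],0],[[0,0,0],0]]'
python3 - <<'E'
from h import *
goto((.4665,.173,.123))
for n in ["side","wrist"]:
    c=cams.capture(n);im=c["pixels"]
    if n!="wrist":
        im=cv2.resize(im[140:300,200:390],None,fx=3,fy=3,interpolation=2)
    cv2.imwrite(f"pics/d_{n}.png",im[:,:,::-1])
E
```

```text
time: 3.63
ee_pos: [0.4661, 0.1747, 0.1304]
tool_rot: [[-0.121, 0.992, 0.037], [0.993, 0.121, 0.009], [0.005, 0.038, -0.999]]
force: [-0.7, -0.6, 0.4]
width: 0.0324
t 3.6333 pos [0.4661 0.1747 0.1304] yaw 6.95 turn 0.0008 shift mm [-1.8 -0.1  7.4] F [-0.7 -0.6  0.4] w 0.03242780097487096
```

View pics/d_side.png

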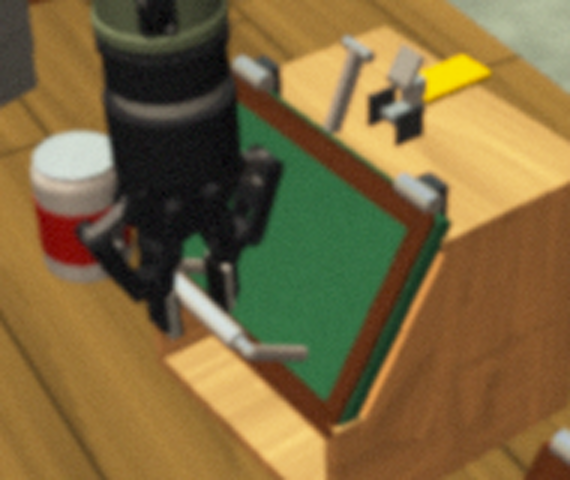

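View pics/d_wrist.png

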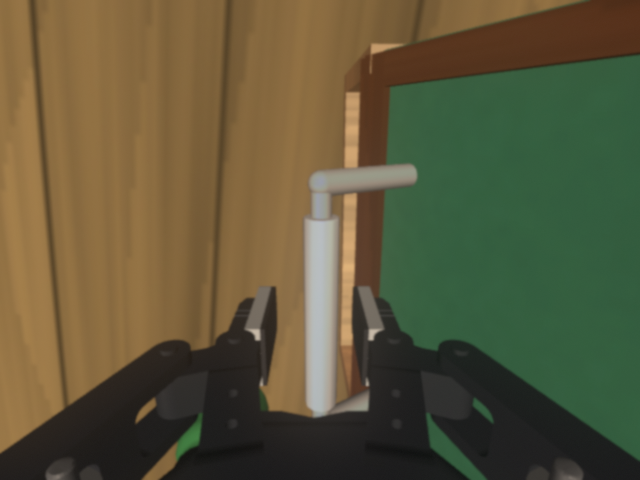

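The side view shows the fingers straddling the sleeve at about (205,300) in the crop. The wrist view shows the sleeve at column 321, against a finger centre of about 315. I'll go a little deeper and grip.

```bash
python3 -m crank '[[[-1,1,5],0],[[0,0,4],0],[[0,0,0],0]]'; python3 -m crank '[[[0,0,0],0],[[0,0,0],0],[[0,0,0],0],[[0,0,0],0]]' 1 30
python3 -c "
from h import *
goto((.4665,.173,.121))"
```

```text
time: 3.98
ee_pos: [0.4712, 0.1747, 0.125]
tool_rot: [[-0.121, 0.992, 0.044], [0.993, 0.121, 0.011], [0.005, 0.045, -0.999]]
force: [0.3, -0.2, -0.5]
width: 0.0326
time: 4.32
ee_pos: [0.4699, 0.1746, 0.1252]
tool_rot: [[-0.122, 0.992, 0.041], [0.993, 0.121, 0.01], [0.005, 0.042, -0.999]]
force: [-0.3, 0.4, -2.2]
width: 0.013
t 4.3167 pos [0.4699 0.1746 0.1252] yaw 6.97 turn 0.0013 shift mm [-1.2 -3.7  4.1] F [-0.3  0.4 -2.2] w 0.013031681804796618
```

Gripped, with width 13 mm. I'll start the arc.

```bash
python3 -m crank '[[[0,-5,-6],0],[[0,-5,-6],0],[[0,-5,-7],0],[[0,-4,-7],0],[[0,-3,-7],0],[[0,-3,-7],0]]'
cat >> h.py <<'E'
def arc():
    s=sensors.state();R=np.array(s["tool_rot"]);p=np.array(s["ee_pos"])-.019*R[:,2]
    H=np.array([.4690+.1032,.173+.0125]);X=np.array([.9928,.1201])
    f=-(p[:2]-H)@X*1000;z=p[2]*1000-230
    phi=np.degrees(np.arctan2(z,f));print("grasp",p.round(4),"f",f.round(1),"z",round(z,1),"r",np.hypot(f,z).round(1),"q",np.radians(phi+40.9).round(3),"yaw",np.degrees(np.arctan2(R[1,1],R[0,1])).round(2),"zax",R[:,2].round(3),"F",np.round(s["force"],1),"w",round(s["width"],4),"t",s["time"])
    for q in (.35,.7,.9,1.0,1.1,1.15,1.18):
        a=q-np.radians(40.9);d=np.array([137.5*np.cos(a)-f,137.5*np.sin(a)-z]);w=np.r_[-d[0]*X,d[1]];print(q,(R.T@w).round(1))
E
python3 -c "
from h import *
arc()"
```

```text
time: 4.82
ee_pos: [0.4449, 0.1715, 0.1682]
tool_rot: [[-0.121, 0.991, 0.049], [0.993, 0.121, 0.012], [0.006, 0.05, -0.999]]
force: [4.3, 0.0, -1.5]
width: 0.0127
grasp [0.4439 0.1712 0.1872] f 129.1 z -42.8 r 136.0 q 0.394 yaw 6.96 zax [ 0.049  0.012 -0.999] F [ 4.3  0.  -1.5] w 0.0127 t 4.8167
0.35 [-0.   0.3  6.1]
0.7 [  0.2  -6.4 -41.3]
0.9 [  0.4  -2.7 -68.5]
1.0 [  0.5   1.2 -81.7]
1.1 [  0.5   6.4 -94.4]
1.15 [   0.6    9.4 -100.5]
1.18 [   0.6   11.4 -104.2]
```

```bash
python3 -m crank '[[[0,-3,-10],0],[[0,-2,-10],0],[[0,-1,-10],0],[[0,0,-10],0],[[0,1,-8],0]]'
python3 -c "
from h import *
arc()"
```

```text
time: 5.23
ee_pos: [0.4368, 0.1704, 0.2219]
tool_rot: [[-0.122, 0.991, 0.053], [0.993, 0.121, 0.013], [0.007, 0.055, -0.998]]
force: [3.6, 0.8, -5.2]
width: 0.0125
grasp [0.4358 0.1702 0.2409] f 137.2 z 10.9 r 137.7 q 0.793 yaw 6.97 zax [ 0.053  0.013 -0.998] F [ 3.6  0.8 -5.2] w 0.0125 t 5.2333
0.35 [-0.4  5.5 60.2]
0.7 [-0.1 -1.  12.7]
0.9 [  0.1   2.9 -14.5]
1.0 [  0.2   6.8 -27.6]
1.1 [  0.3  12.1 -40.3]
1.15 [  0.3  15.2 -46.5]
1.18 [  0.3  17.2 -50.1]
```

```bash
python3 -m crank '[[[0,2,-10],0],[[0,2,-10],0],[[0,3,-9],0],[[0,3,-8],0],[[0,3,-4],0]]'
python3 -c "
from h import *
arc()"
```

```text
time: 5.65
ee_pos: [0.447, 0.1717, 0.2674]
tool_rot: [[-0.122, 0.991, 0.054], [0.993, 0.121, 0.014], [0.008, 0.056, -0.998]]
force: [-0.8, 1.6, -3.7]
width: 0.0126
grasp [0.4459 0.1714 0.2864] f 127.1 z 56.4 r 139.0 q 1.132 yaw 6.98 zax [ 0.054  0.014 -0.998] F [-0.8  1.6 -3.7] w 0.0126 t 5.65
0.35 [ -0.8  -7.3 105.1]
0.7 [ -0.4 -13.7  57.6]
0.9 [-0.2 -9.8 30.4]
1.0 [-0.1 -5.8 17.3]
1.1 [-0.  -0.6  4.6]
1.15 [ 0.   2.5 -1.6]
1.18 [ 0.   4.5 -5.2]
```

```bash
python3 -m crank '[[[0,3,-4],0],[[0,0,0],0]]'
python3 - <<'E'
from h import *
arc()
for n in ["side","top"]:
    im=cams.capture(n)["pixels"]
    im=cv2.resize(im[80:300,200:420] if n=="side" else im[100:300,190:370],None,fx=2.7,fy=2.7,interpolation=2)
    cv2.imwrite(f"pics/e_{n}.png",im[:,:,::-1])
E
```

```text
time: 5.82
ee_pos: [0.449, 0.172, 0.2723]
tool_rot: [[-0.122, 0.991, 0.052], [0.993, 0.121, 0.014], [0.008, 0.054, -0.999]]
force: [3.8, 1.0, -5.4]
width: 0.0127
grasp [0.448  0.1717 0.2913] f 125.0 z 61.3 r 139.2 q 1.17 yaw 6.97 zax [ 0.052  0.014 -0.999] F [ 3.8  1.  -5.4] w 0.0127 t 5.8167
0.35 [ -0.9  -9.4 109.9]
0.7 [ -0.5 -15.9  62.5]
0.9 [ -0.3 -12.   35.3]
1.0 [-0.2 -8.1 22.1]
1.1 [-0.1 -2.9  9.4]
1.15 [-0.   0.2  3.2]
1.18 [-0.   2.2 -0.4]
```

View pics/e_side.png

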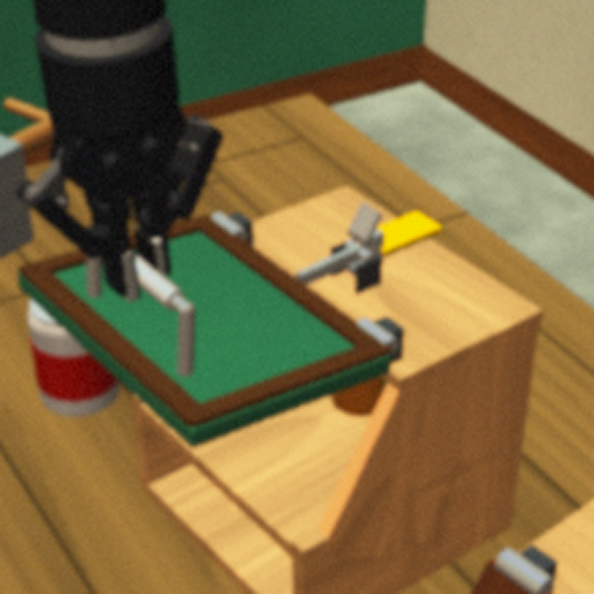

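The side view shows the door about level and the stay arm at the hook (crop (360,245)). I'll ease down to about 1.05 and see whether the stay takes the load.

```bash
python3 -m crank '[[[0,-2,6],0],[[0,-2,6],0],[[0,-1,3],0],[[0,0,0],0]]'
python3 -c "
from h import *
arc()"
```

```text
time: 6.25
ee_pos: [0.4428, 0.1712, 0.2555]
tool_rot: [[-0.122, 0.991, 0.051], [0.993, 0.121, 0.014], [0.007, 0.053, -0.999]]
force: [-1.6, 0.4, 9.4]
width: 0.0126
grasp [0.4418 0.171  0.2745] f 131.2 z 44.5 r 138.5 q 1.041 yaw 6.99 zax [ 0.051  0.014 -0.999] F [-1.6  0.4  9.4] w 0.0126 t 6.25
0.35 [-0.7 -2.2 93.4]
0.7 [-0.3 -8.7 46. ]
0.9 [-0.1 -4.9 18.8]
1.0 [-0.  -1.   5.6]
1.1 [ 0.   4.2 -7.1]
1.15 [  0.1   7.3 -13.3]
1.18 [  0.1   9.3 -16.9]
```

Upward reaction of 9.4 N at 1.04 rad means the stay is carrying the door. I'll open the fingers a little (both clear) and lift straight off.

```bash
python3 -m crank '[[[0,0,-1],0],[[0,0,0],0],[[0,0,0],0],[[0,0,0],0]]' 0.6
python3 -c "
from h import *
arc()"
```

```text
time: 6.58
ee_pos: [0.4417, 0.1709, 0.2558]
tool_rot: [[-0.122, 0.991, 0.051], [0.993, 0.121, 0.013], [0.007, 0.052, -0.999]]
force: [0.7, 0.5, -0.7]
width: 0.0339
grasp [0.4407 0.1706 0.2748] f 132.3 z 44.8 r 139.7 q 1.04 yaw 6.99 zax [ 0.051  0.013 -0.999] F [ 0.7  0.5 -0.7] w 0.0339 t 6.5833
0.35 [-0.6 -1.1 93.8]
0.7 [-0.3 -7.6 46.4]
0.9 [-0.1 -3.8 19.2]
1.0 [-0.   0.1  6. ]
1.1 [ 0.   5.3 -6.7]
1.15 [  0.1   8.4 -12.9]
1.18 [  0.1  10.4 -16.5]
```

```bash
python3 -m crank '[[[0,0,-10],0],[[0,0,-20],0],[[0,0,-25],0],[[0,0,-25],0],[[0,0,-20],0],[[0,0,-10],0],[[0,0,0],0]]'
python3 -m crank '[[[0,0,0],0],[[0,0,0],0],[[0,0,0],0],[[0,0,0],0],[[0,0,0],0],[[0,0,0],0],[[0,0,0],0],[[0,0,0],0]]' 1
python3 - <<'E'
from h import *
goto((.6746,.1985,.30))
im=cams.capture("side")["pixels"]
cv2.imwrite("pics/f_side.png",cv2.resize(im[80:300,200:420],None,fx=2.7,fy=2.7,interpolation=2)[:,:,::-1])
E
```

```text
time: 7.17
ee_pos: [0.4336, 0.1688, 0.3721]
tool_rot: [[-0.122, 0.991, 0.046], [0.993, 0.121, 0.012], [0.006, 0.047, -0.999]]
force: [-0.2, -0.0, -0.4]
width: 0.034
time: 7.83
ee_pos: [0.4319, 0.1684, 0.3688]
tool_rot: [[-0.122, 0.992, 0.04], [0.993, 0.121, 0.011], [0.006, 0.041, -0.999]]
force: [-0.1, -1.2, -0.4]
width: -0.0003
t 7.8333 pos [0.4319 0.1684 0.3688] yaw 6.98 turn 0.0013 shift mm [  0.  241.5  78.8] F [-0.1 -1.2 -0.4] w -0.0003417108142665995
```

View pics/f_side.png

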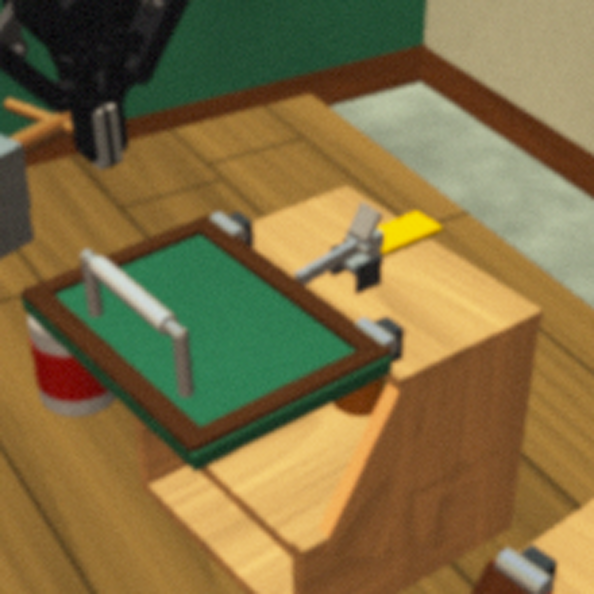

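The side view shows the door holding itself up, the pin in the hook at crop (355,250), and the shut gripper well clear. Now over to the tab.

```bash
python3 -m crank '[[[0,20,0],0],[[0,30,0],0],[[0,30,2],0],[[0,30,4],0],[[0,30,4],0],[[0,30,4],0],[[0,30,4],0],[[0,20,4],0],[[0,5,0],0],[[0,0,0],0]]'
python3 -c "
from h import *
goto((.6746,.1985,.26))"
```

```text
time: 8.72
ee_pos: [0.6651, 0.1972, 0.353]
tool_rot: [[-0.122, 0.992, 0.04], [0.992, 0.122, 0.011], [0.006, 0.041, -0.999]]
force: [-0.8, -0.7, 0.8]
width: -0.0001
t 8.7167 pos [0.6651 0.1972 0.353 ] yaw 7.02 turn 0.002 shift mm [-0.4  5.8 93.3] F [-0.8 -0.7  0.8] w -9.894054763153045e-05
```

```bash
python3 -m crank '[[[0,4,15],0],[[0,2,25],0],[[0,0,20],0],[[0,0,10],0],[[0,0,0],0],[[0,0,0],0]]'
python3 - <<'E'
from h import *
goto((.6746,.1985,.236))
for n in ["side","top"]:
    im=cams.capture(n)["pixels"]
    im=cv2.resize(im[80:300,200:420] if n=="side" else im[60:280,190:410],None,fx=2.7,fy=2.7,interpolation=2)
    cv2.imwrite(f"pics/g_{n}.png",im[:,:,::-1])
E
```

```text
time: 9.22
ee_pos: [0.6727, 0.1986, 0.2804]
tool_rot: [[-0.123, 0.992, 0.039], [0.992, 0.122, 0.011], [0.006, 0.04, -0.999]]
force: [1.2, 0.8, 0.3]
width: -0.0
t 9.2167 pos [0.6727 0.1986 0.2804] yaw 7.03 turn 0.0022 shift mm [-0.6  0.1 44.5] F [1.2 0.8 0.3] w -2.059145783454792e-05
```

View pics/g_side.png

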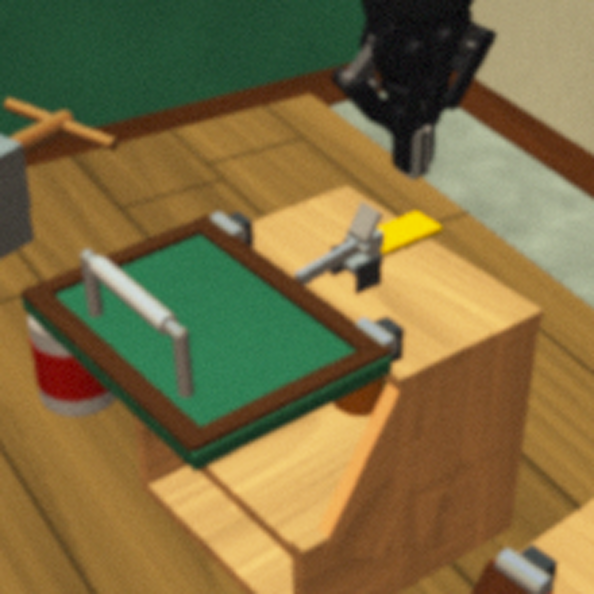

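The gripper tips are straight above the tab (crop (412,170) over (412,228)). Pressing.

```bash
python3 -m crank '[[[0,0,18],0],[[0,0,14],0],[[0,0,8],0],[[0,0,8],0],[[0,0,8],0],[[0,0,6],0]]'
python3 -c "
from h import *
goto((.6746,.1985,.219))"
```

```text
time: 9.82
ee_pos: [0.6814, 0.2005, 0.2283]
tool_rot: [[-0.123, 0.991, 0.059], [0.992, 0.122, 0.014], [0.007, 0.061, -0.998]]
force: [0.5, -1.0, 1.7]
width: 0.0002
t 9.8167 pos [0.6814 0.2005 0.2283] yaw 7.04 turn 0.0024 shift mm [-1.3 -7.5  8.9] F [ 0.5 -1.   1.7] w 0.00022381002473535096
```

```bash
python3 -m crank '[[[0,-4,6],0],[[0,-1,6],0],[[0,0,4],0],[[0,0,2],0]]'
python3 - <<'E'
from h import *
goto((.6746,.1985,.219))
for n in ["side"]:
    im=cams.capture(n)["pixels"]
    im=cv2.resize(im[80:300,200:420],None,fx=2.7,fy=2.7,interpolation=2)
    cv2.imwrite(f"pics/i_{n}.png",im[:,:,::-1])
E
```

```text
time: 10.15
ee_pos: [0.6817, 0.2006, 0.2127]
tool_rot: [[-0.123, 0.99, 0.071], [0.992, 0.122, 0.016], [0.007, 0.073, -0.997]]
force: [0.1, -1.0, 9.9]
width: 0.0004
t 10.15 pos [0.6817 0.2006 0.2127] yaw 7.01 turn 0.002 shift mm [-1.2 -6.9 -6.8] F [ 0.1 -1.   9.9] w 0.00040978750495001913
```

View pics/i_side.png

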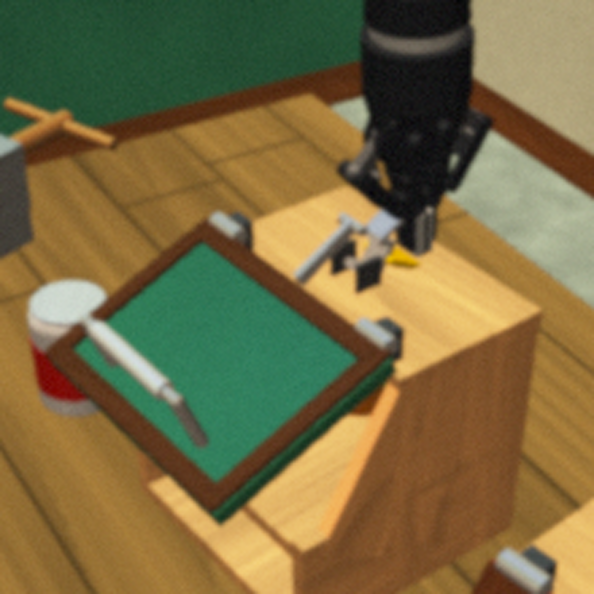

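The side view shows the pin off the hook and the door sinking (its handle now at crop (130,355)). I'll lift straight off and wait out the damper.

```bash
python3 -m crank '[[[0,-1,-8],0],[[0,-1,-15],0],[[0,-2,-25],0],[[0,-2,-30],0],[[0,-2,-30],0],[[0,0,-20],0],[[0,0,-5],0],[[0,0,0],0],[[0,0,0],0],[[0,0,0],0],[[0,0,0],0],[[0,0,0],0]]'
python3 -m crank '[[[0,0,0],0],[[0,0,0],0],[[0,0,0],0],[[0,0,0],0],[[0,0,0],0],[[0,0,0],0],[[0,0,0],0],[[0,0,0],0],[[0,0,0],0],[[0,0,0],0],[[0,0,0],0],[[0,0,0],0]]' | head -1
python3 -m crank '[[[0,0,0],0],[[0,0,0],0],[[0,0,0],0],[[0,0,0],0],[[0,0,0],0],[[0,0,0],0],[[0,0,0],0],[[0,0,0],0],[[0,0,0],0],[[0,0,0],0],[[0,0,0],0],[[0,0,0],0]]' | head -1
python3 -m crank '[[[0,0,0],0],[[0,0,0],0],[[0,0,0],0],[[0,0,0],0],[[0,0,0],0],[[0,0,0],0],[[0,0,0],0],[[0,0,0],0],[[0,0,0],0],[[0,0,0],0],[[0,0,0],0],[[0,0,0],0]]'
python3 - <<'E'
from h import *
im=cams.capture("side")["pixels"];cv2.imwrite("pics/j_side.png",im[:,:,::-1])
im2=cams.capture("side")["pixels"]
a=cv2.imread("pics/a_side.png")[:,:,::-1]
d=cv2.absdiff(a,im).max(2);m=cv2.medianBlur(((d>40)*255).astype(np.uint8),3)
n,l,st,ce=cv2.connectedComponentsWithStats(m);print(st[1:][st[1:,4]>15])
t=cams.capture("top");print("bar now, top")
cv2.imwrite("pics/j_top.png",t["pixels"][:,:,::-1])
E
```

```text
time: 11.2
ee_pos: [0.6564, 0.1969, 0.3419]
tool_rot: [[-0.123, 0.991, 0.051], [0.992, 0.123, 0.013], [0.007, 0.052, -0.999]]
force: [0.0, -0.5, -0.1]
width: -0.0002
time: 12.2
time: 13.2
time: 14.2
ee_pos: [0.6555, 0.1966, 0.3381]
tool_rot: [[-0.123, 0.991, 0.045], [0.992, 0.123, 0.012], [0.007, 0.046, -0.999]]
force: [0.2, -0.1, -0.9]
width: -0.0
[[  15    0   41   27  839]
 [  58    0    5   22   46]
 [ 316    0   63  121 4559]
 [  58    6   47  117 1078]
 [  41   47   34    6  111]
 [  46   55   45   88 1673]
 [ 100  124    6   16   49]
 [  80  146   15   18  175]
 [   0  301   49   79 2092]
 [   0  335   12   16  118]
 [   0  350   15   11   57]]
bar now, top
```

View pics/j_side.png

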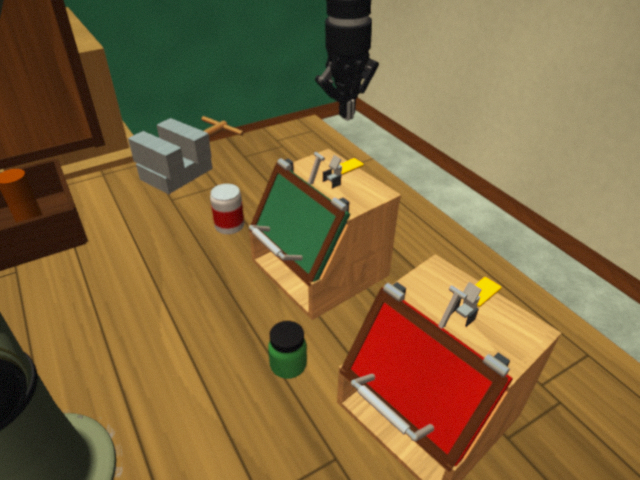

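View pics/j_top.png

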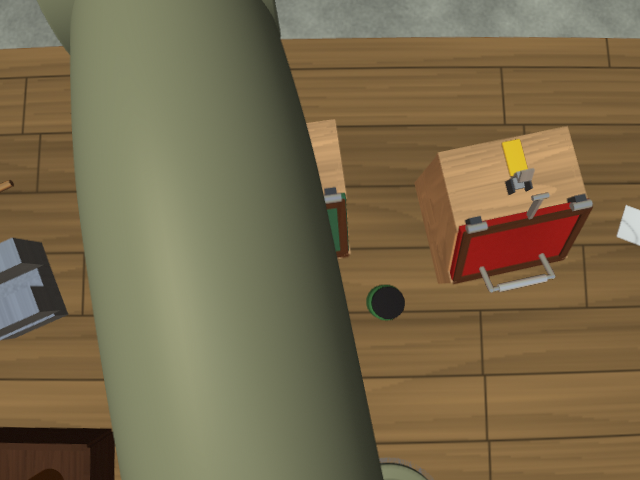

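The side view matches the first picture at the green locker (handle at (267,240), tab at (350,165)), the tin (227,208), the jar (287,350) and the red door. The only differences are where the robot was or is. In the top view the arm hides most of the green locker. The gripper is about 100 mm above the tab with no contact force, so I'm handing in.

```bash
python3 -c "
from bench import ticket
print(ticket.close_job())"
```

```text
the job is handed in; nothing more can be done
None
```

I tried the new stay out: it locked, held the green door up by itself, and let it sink shut when I pressed the yellow tab. I handed the job in at about 14.4 s; no verdict was reported.

- **Raising:** I gripped the handle sleeve and raised the door to about 1.17 rad, then eased it back. At 1.04 rad the door pushed up with 9 N, so the stay was carrying it.
- **Holding:** I let go and lifted the gripper about 110 mm clear. The door stayed up for more than 1 s, and a picture showed the pin in the hook.
- **Releasing:** I pressed the tab down about 23 mm, which is more than the 14–18 mm you gave, and measured about 10 N at the end. That was about 7 mm behind the press point, because the arm drifted, but still on the tab. A picture showed the pin free and the door sinking.
- **Final check:** The last side picture, taken about 4 s after the press, matched the first one at the green door, tab, red door, jar and tin. The gripper was about 100 mm above the roof and touching nothing. The arm hid the green door and the tin in the last top picture, so for those I relied on the side view alone.

The tool also picked up a tilt of up to 4° during the moves, which did no harm.

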